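# Rack a settlement panel off the drain stand

## Robot

A 6-joint arm with a two-finger parallel gripper is mounted at the origin on the work surface. World frame = base frame: x ahead of the robot, y to its left, z up, the work surface at z = 0. Lengths are in m, angles in rad, forces in N, time in s.
With the tool pointing down it reaches from about 0.25 to 0.775 m from the base axis. Payload 4 kg.
Tool frame: the origin (TCP) lies midway between the tips of the shut fingers; the grasp point (between the pads) lies 19 mm behind it (robot.grasp_offset is the distance from the TCP to the grasp point, in m); z points along the fingers, y is the direction in which the jaws open and shut (so a half turn about z gives the same grasp; the last joint's range is limited). The gripper opens to 94 mm and grips with 3 to 60 N. Pads are 16 mm wide; open, the fingers measure 119 mm over their backs; the gripper's body (75 mm by 177 mm) begins 78 mm behind the grasp point.
Start: joints at [1.093, 0.087, 1.371, -0, 1.684, -0.103], TCP at [0.201, 0.512, 0.206] pointing down, gripper open.
Joint ranges: [-3.1, 3.1], [-0.76, 2.03], [0.27, 2.55], [-1.08, 4.22], [0.17, 2.65], [-2.57, 2.57]. Speed limits (rad/s): [2.79, 2.79, 3.14, 3.14, 3.14, 3.14].

## Interface

Orientations are given as [roll, pitch, yaw] about the fixed x, y, z axes, in that order (R = Rz(yaw) Ry(pitch) Rx(roll)).
In Python, from bench import status, viewer, order, robot gives the robot as it stands. The module is installed in compiled form; this text tells all that it offers.
- The arm moves only by the tool move_arm, never from a script. Its argument "targets" is a list of rows, each a list of 3 entries, a list of its own where there are three numbers: the shift along the tool's x, y, z in mm, then the turn, a rotation vector about the tool's x, y, z in degrees, then the opening, from -1 (shut) to 1 (fully open). A call has 1 to 20 rows; each row is the pose to reach, as a shift and turn from the pose commanded when the call began, along the tool's axes at that moment; what a row does not reach only later rows make up. A row lasts 1/8 s, in which the tool goes at most 62.5 mm and 10.7 degrees, less where a joint would pass 70% of its speed; a pose out of reach is approached as far as the arm can. A call with a gripper value outside its range is refused whole. The fingers move at their own pace and stop on an object; the grip force is fixed at half the most. Time passes only in rows, so rows that repeat a pose let the fingers close. It gives the time, the measured TCP pose, the force and the opening at its end, in the units of the state.
- status.get_obs(): the state, without advancing time (a new reading comes with each control period).
- viewer.snapshot(name): name is "scene" or "top" or "wrist"; returns the picture (384x512x3 uint8, red, green, blue); there is no depth.
- viewer.camera_model(name): a dict with "K" (3x3 intrinsics, pixels), "xyz" and "attitude" of the camera in the world; the wrist camera has in their place "T_tool_cam" (4x4, takes a point from camera to tool coordinates, whose origin is the TCP and whose axes are the flange's). Camera axes: x right, y up, looking along -z (the intrinsics and any distortion apply to the point x, -y, -z); pixel columns grow to the right and rows downward; lengths in m; the calibration is good to about 2 mm. The wrist camera is an equidistant fisheye: a pixel r from the principal point sees the ray r / f radians off the axis. A picture is of the moment at which its call begins: read the wrist's pose just before it. camera_model takes no time and is no camera call.
- order.close_job(): hands the job in, once; it reports no verdict.
The state is a dict: "time": time; "joint_positions": joint angles; "qvel": joint speeds; "joint_torque": joint torques, N m; "tool_pos": TCP position; "ee_rot": TCP orientation; "wrist_force": force on the tool from outside, world axes, zero at the start; "wrist_torque": the same for the moment, N m; "width": finger opening in m.
Only numpy, scipy, OpenCV 4.12 (cv2) and the standard library are available. Lean on these libraries where they do the work, as an engineer would, in place of code of your own. Each camera call takes 0.05 s, during which the arm holds its last target. There are 200 camera calls.

## Task

Slide the large settlement panel along the gutter of the sloping drain stand until about a third of it hangs past the end of the board. Pinch it squarely there, front and back, draw it up the slope out of the gutter without levering it upright, and stand it centred in the empty middle slot of the rack, lowering it gently until you feel it stand on the slot's rest bar before you let go. Never let the panel down on the bench, and leave everything else where it is.

Things in the scene. Friction and masses are not known exactly. Their poses are not given: they have to be found in the camera images.
- panel_mid (a point): Centre of the large settlement panel, a flat grey plastic plate with flat growths on its front: 140 mm wide (y), 130 high (z), 8 thick (x), 0.15 to 0.27 kg. It leans on the drain stand, lower edge in the gutter: its z runs up the slope, its x out of the board. Too large for a gripper to span; it can be pinched by its thickness only where it hangs past the board.
- panel_foot (a point): Middle of the large panel's lower 140 mm edge, half-way through its thickness (65 mm below panel_mid along the panel's z). Same axes as panel_mid.
- stand: Fixed sloping drain stand of white plastic sheet; origin on the bench under it, y along the board. Board 380 mm long (y -190 to +190), 8 mm thick, both ends open; 65 degrees from horizontal, its face looking to the stand's +x and up. Legs below stay within 135 mm of the middle and a 16 mm high drip tray within 170; past the board's ends all is free, behind it too.
- ledge (a point): Middle of the inner corner where the board's face meets the gutter's floor, at x = 45, z = 55 mm of the stand; axes as the stand's. From here the face runs 138 mm up the slope, direction (-0.423, 0, 0.906), 8 mm past the panel's top. The gutter, square to the face and 380 mm long like it, is 11 mm wide with a front lip 18 mm high. Panel and small tile start 85 to 105 mm either side of here.
- tile_c_mid (a point): Centre of the small tile on the drain stand: the same grey plate but 80 mm wide, 70 mm high, 8 mm thick, leaning on the board like the panel. Axes as the panel's. To be left where it is.
- rack: Fixed white slotted rack left or right of the stand; origin on the bench under its centre. Base 190 x 100 x 10 mm, on it two combs of round-topped teeth, 12 mm thick, at y = -32 and +32 mm, up to 68 mm above the bench. Three slots at x = -50, 0, +50 mm; plates stand in them on edge, width along the rack's y. Middle slot empty, small tiles in the others, tops 80 mm above the bench.
- slot (a point): Middle of the empty slot at the base plate's top, 10 mm above the bench; axes as the rack's. The slot is 14 mm wide in x up to 50 mm above the bench and widens to 50 mm at the tooth tops. In it an aluminium rest bar (11 x 104 mm) carries the panel's lower edge; it is clamped at a height that differs each time, top 16 to 28 mm above the bench, is not reported and must be felt for.
- tile_a_mid (a point): Centre of the small tile standing upright in the rack's slot at x = -50 mm: 80 x 70 x 8 mm. To be left where it is.
- tile_b_mid (a point): Centre of the small tile standing upright in the rack's slot at x = +50 mm: 80 x 70 x 8 mm. To be left where it is.
- jar: Open glass culture jar, loose, 136 mm across, 160 mm high, on the other side of the drain stand from the rack; origin at the centre of its underside. To be left where it is.
- wash_bottle: White squeeze bottle, loose, 60 mm across, 150 mm high; origin at the centre of its underside. To be left where it is.
- brush: Brush lying on the bench beyond the stand; origin on its underside. To be left where it is.
- pot: Small white plastic pot, loose, 72 mm across, 75 mm high; origin at the centre of its underside. To be left where it is.

How it is judged:
By the outcome, as a careful person would: the job done as asked, in the order asked, and still so for the second after the job is handed in, with the robot touching nothing.
It also fails if it takes over 72 s, if anything falls off the work surface, if the arm or the gripper's body presses on something with over 40 N, if the wrist force passes 120 N, or if a joint passes its speed limit or range.

## Working session

There is one attempt and no reset: what is moved stays moved. The work goes in short steps, Python scripts to look and compute and a tool call to move; the robot and the scene stay as the last step left them, time stands still between calls to the robot, and variables do not carry over. Pictures are saved under pics/ and viewed, about 8 in all and at most 12, crops included, and the job is handed in when it is done.

Besides the shell and the picture viewer there is one more tool, called after ">>>" as name([rows], argument=value, ...), one row to a line, values as JSON. move_arm: Moves the arm, as the interface text tells. Its arguments: {"type":"object","properties":{"targets":{"type":"array"}},"required":["targets"]}

```bash
mkdir -p pics; python3 - <<'E'
from bench import status, viewer
import cv2, numpy as np
for n in ["scene","top"]:
    im=viewer.snapshot(n); cv2.imwrite(f"pics/{n}0.png",cv2.cvtColor(im,cv2.COLOR_RGB2BGR))
    m=viewer.camera_model(n); print(n,{k:np.round(np.array(v),4).tolist() for k,v in m.items() if not isinstance(v,str)})
print(viewer.camera_model("wrist"))
print(status.get_obs())
E
python3 -c "
import cv2,numpy as np
a=cv2.imread('pics/scene0.png');cv2.imwrite('pics/s1.png',cv2.resize(a,(800,600),interpolation=cv2.INTER_CUBIC))
a=cv2.imread('pics/top0.png');cv2.imwrite('pics/t1.png',cv2.resize(a,(800,600),interpolation=cv2.INTER_CUBIC))"
```

```text
scene {'K': [[373.2303, 0.0, 251.4329], [0.0, 373.2303, 188.6736], [0.0, 0.0, 1.0]], 'xyz': [1.2022, -0.0731, 0.7619], 'attitude': [0.7437, 0.004, 1.4707]}
top {'K': [[465.4404, 0.0, 247.2303], [0.0, 465.4404, 193.8464], [0.0, 0.0, 1.0]], 'xyz': [0.4583, 0.0136, 1.1997], 'attitude': [0.1314, -0.0026, -1.5651]}
{'K': array([[297.31863964,   0.        , 254.17058268],
       [  0.        , 297.31863964, 188.18903681],
       [  0.        ,   0.        ,   1.        ]]), 'T_tool_cam': array([[ 9.59297201e-05,  9.67322901e-01,  2.53547623e-01,
         7.30965103e-02],
       [ 9.99999994e-01, -8.04294294e-05, -7.14993514e-05,
         8.89694015e-04],
       [-4.87702694e-05,  2.53547628e-01, -9.67322903e-01,
        -1.79478172e-01],
       [ 0.00000000e+00,  0.00000000e+00,  0.00000000e+00,
         1.00000000e+00]])}
{'time': 0.1, 'joint_positions': array([ 1.09292718e+00,  8.79040180e-02,  1.37209129e+00, -1.58861357e-05,
        1.68357086e+00, -1.03132142e-01]), 'qvel': array([-0.00088745, -0.00061872, -0.00399502, -0.00125844, -0.00013857,
        0.00115481]), 'joint_torque': array([ 2.71435034e-03, -3.41250157e+01, -3.03303838e+01,  7.19431532e-02,
        3.03210528e-02, -8.96292022e-05]), 'tool_pos': array([0.20111845, 0.51139183, 0.20441468]), 'ee_rot': array([-3.13962800e+00, -1.87466994e-04,  2.76685369e+00]), 'wrist_force': array([-0.97722157,  0.05207459,  0.56448654]), 'wrist_torque': array([ 0.02198342, -0.01382547,  0.00862621]), 'width': 0.09372955959441351}
```

View pics/s1.png

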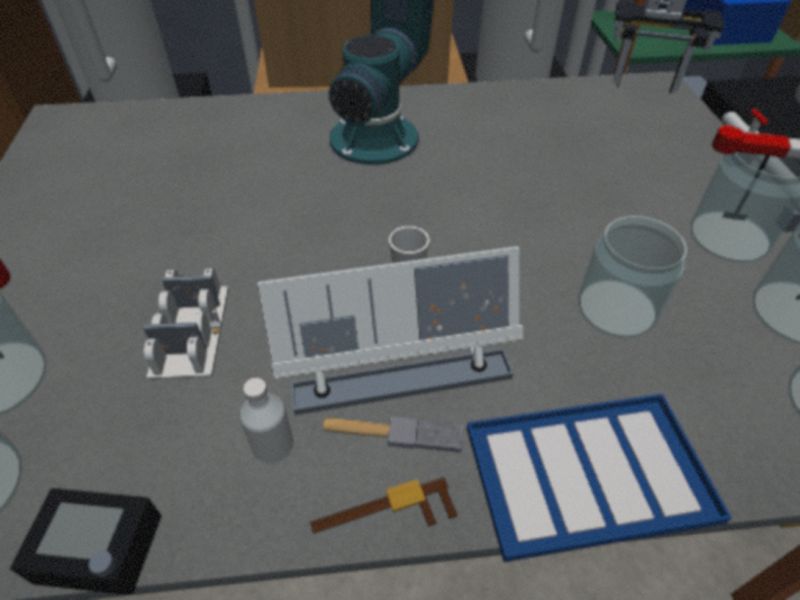

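View pics/t1.png

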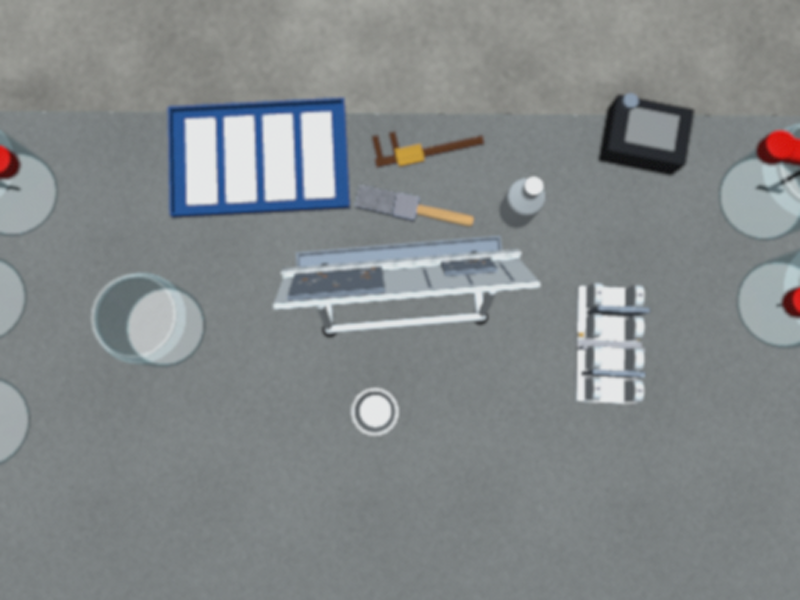

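The overhead view (800x600) shows the stand at about (275–540, 240–305), the panel on its left (+y) half and the jar to the left of that. The rack is on the right at (580–645, 285–400). I'll slide the panel toward +y, so I need a magnified crop for the corner picks.

```bash
python3 - <<'E'
import cv2,numpy as np
t=cv2.imread('pics/top0.png')[148:258,168:428]; s=cv2.imread('pics/scene0.png')[155:245,88:348]
f=lambda a:cv2.resize(a,None,fx=3,fy=3,interpolation=cv2.INTER_CUBIC)
cv2.imwrite('pics/crop.png',np.vstack([f(t),f(s)]))
E
cat > h.py <<'E'
import numpy as np,cv2
from scipy.spatial.transform import Rotation as R
from bench import viewer,status
def ray(n,p):
    m=viewer.camera_model(n);K=m["K"]
    d=np.array([(p[0]-K[0][2])/K[0][0],-(p[1]-K[1][2])/K[1][1],-1.])
    d=R.from_euler('xyz',m["attitude"]).apply(d); return np.array(m["xyz"]),d/np.linalg.norm(d)
def onz(n,p,z):
    o,d=ray(n,p); return o+d*(z-o[2])/d[2]
def tri(p,q):
    a,d=ray("top",p);b,e=ray("scene",q)
    s=np.linalg.lstsq(np.c_[d,-e],b-a,rcond=None)[0]
    return (a+d*s[0]+b+e*s[1])/2, np.linalg.norm(a+d*s[0]-b-e*s[1])
E
```

```text
(no output)
```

View pics/crop.png

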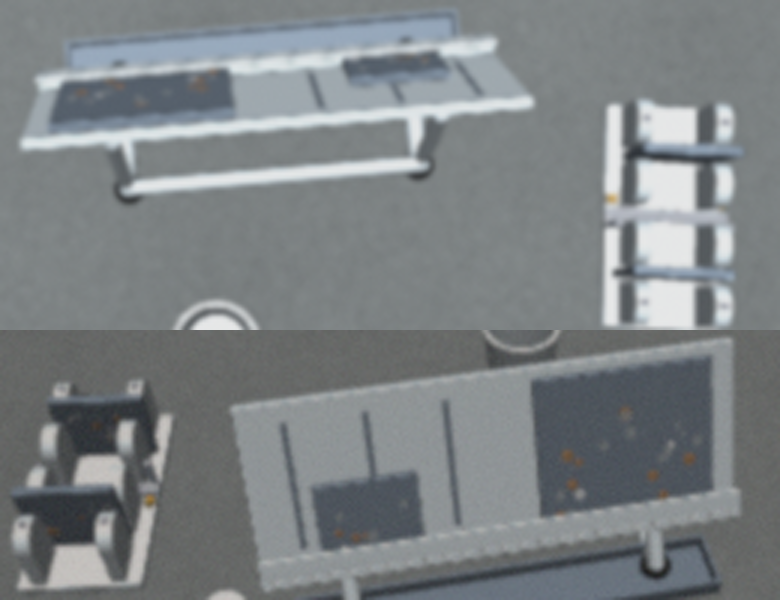

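The crop gives usable corners: the board's top back corners at (22,149) and (534,107) in the top half, and (731,340) and (233,408) in the scene half. It also shows the panel and the rack base corners, so I'll compute from these.

```bash
python3 - <<'E'
from h import *
np.set_printoptions(precision=4,suppress=True)
T=lambda x,y:(168+(x+.5)/3-.5,148+(y+.5)/3-.5)
S=lambda x,y:(88+(x+.5)/3-.5,155+(y-330+.5)/3-.5)
L,e1=tri(T(22,149),S(731,340));Rr,e2=tri(T(534,107),S(233,408))
print("board back top +y,-y",L,e1,Rr,e2,np.linalg.norm(L-Rr))
print(" onz top z=.1766",onz("top",T(22,149),.1766),onz("top",T(534,107),.1766))
print(" onz scene",onz("scene",S(731,340),.1766),onz("scene",S(233,408),.1766))
a=onz("top",T(22,149),.1766);b=onz("top",T(534,107),.1766)
yaw=np.arctan2(-(a-b)[0],(a-b)[1]);print("yaw top",np.degrees(yaw),np.linalg.norm(a-b))
for nm,p,q in [("panel top +y",T(51,121),S(712,360)),("panel top -y",T(235,108),S(532,384))]: print(nm,tri(p,q))
print("lip +y,-y",tri(T(37,80),S(740,490)),tri(T(497,42),S(262,567)))
for p in [(606,104),(604,326)]: print("rack base top cam",onz("top",T(*p),.01))
for p in [(18,585),(140,583),(172,415)]: print("rack base scene",onz("scene",S(*p),.01))
for p in [(630,150),(742,152),(614,271),(733,275)]: print("tile tops",onz("top",T(*p),.08))
for p in [(604,216),(729,216)]: print("bar",onz("top",T(*p),.022))
print("jar rim centre",onz("top",(139/1.5625,317/1.5625),.16),"right edge",onz("top",(187/1.5625,317/1.5625),.16))
print("pot",onz("top",(375/1.5625,411/1.5625),.075))
E
```

```text
board back top +y,-y [0.5854 0.1725 0.1723] 0.0005332584812791205 [ 0.6191 -0.2073  0.1725] 0.0015332275976503772 0.38129256929939054
 onz top z=.1766 [0.5848 0.1715 0.1766] [ 0.6185 -0.2072  0.1766]
 onz scene [0.5899 0.1709 0.1766] [ 0.6233 -0.2056  0.1766]
yaw top 5.082653307125498 0.38025633507903456
panel top +y (array([0.6065, 0.1519, 0.173 ]), np.float64(0.001555857541218086))
panel top -y (array([0.617 , 0.0142, 0.1721]), np.float64(0.0007225022324285666))
lip +y,-y (array([0.6547, 0.1775, 0.0733]), np.float64(0.001564240287086033)) (array([ 0.689 , -0.1997,  0.0705]), np.float64(0.002242058834917662))
rack base top cam [ 0.6476 -0.3054  0.01  ]
rack base top cam [ 0.4577 -0.2982  0.01  ]
rack base scene [ 0.6419 -0.4062  0.01  ]
rack base scene [ 0.6501 -0.3077  0.01  ]
rack base scene [ 0.4618 -0.2991  0.01  ]
tile tops [ 0.5989 -0.305   0.08  ]
tile tops [ 0.5978 -0.3955  0.08  ]
tile tops [ 0.5013 -0.2891  0.08  ]
tile tops [ 0.4987 -0.3842  0.08  ]
bar [ 0.5498 -0.2977  0.022 ]
bar [ 0.5505 -0.4035  0.022 ]
jar rim centre [0.5731 0.3669 0.16  ] right edge [0.5735 0.298  0.16  ]
pot [0.44   0.0278 0.075 ]
```

```bash
cat >> h.py <<'E'
# stand frame
YS=np.radians(5.08); ex=np.array([np.cos(YS),np.sin(YS),0]); ey=np.array([-np.sin(YS),np.cos(YS),0]); ez=np.array([0,0,1.])
LED=np.array([.669,-.012,.055]); sa,ca=np.cos(np.radians(65)),np.sin(np.radians(65))
u=-sa*ex+ca*ez; n=ca*ex+sa*ez
RS=np.c_[ey,n,-u]   # tool axes for pinch
def sp(y,nn,uu): return LED+(y*ey+nn*n+uu*u)/1000
def tip(deg): return RS@R.from_rotvec([0,np.radians(deg),0]).as_matrix()
def state():
    o=status.get_obs(); return o,np.array(o["tool_pos"]),R.from_euler('xyz',o["ee_rot"]).as_matrix()
def to(P,M,cur=None):
    o,p,Rc=state(); 
    print("shift mm",np.round(Rc.T@(P-p)*1000,1),"rot deg",np.round(np.degrees(R.from_matrix(Rc.T@M).as_rotvec()),2))
def where():
    o,p,Rc=state(); d=p-LED; f=np.array(o["wrist_force"])
    print("t",round(o["time"],2),"stand y,n,u mm",np.round([d@ey*1000,d@n*1000,d@u*1000],1),"F yn u",np.round([f@ey,f@n,f@u],2),"T",np.round(o["wrist_torque"],3),"w",round(o["width"]*1000,1),"rot err",np.round(np.degrees(R.from_matrix(RS.T@Rc).as_rotvec()),2))
E
python3 - <<'E'
from h import *
print(u,n,RS); M=tip(0)
print(sp(0,40,160)); to(sp(0,40,160),M)
E
```

```text
[-0.42095823 -0.03742141  0.90630779] [0.90274784 0.08025048 0.42261826] [[-0.08854661  0.90274784  0.42095823]
 [ 0.99607203  0.08025048  0.03742141]
 [ 0.          0.42261826 -0.90630779]]
[ 0.6377566  -0.01477741  0.21691398]
shift mm [-598.9 -329.9  -12. ] rot deg [-22.48 -13.78  62.41]
```

>>> move_arm([
  [[-150,-80,-90],[0,0,15],-1],
  [[-350,-180,-90],[-8,-5,30],-1],
  [[-599,-330,-90],[-22.5,-13.8,62.4],-1],
  [[-599,-330,-90],[-22.5,-13.8,62.4],-1],
  [[-599,-330,-90],[-22.5,-13.8,62.4],-1],
  [[-599,-330,-90],[-22.5,-13.8,62.4],-1],
  [[-599,-330,-90],[-22.5,-13.8,62.4],-1],
  [[-599,-330,-90],[-22.5,-13.8,62.4],-1],
  [[-599,-330,-90],[-22.5,-13.8,62.4],-1],
  [[-599,-330,-90],[-22.5,-13.8,62.4],-1],
  [[-599,-330,-90],[-22.5,-13.8,62.4],-1],
  [[-599,-330,-90],[-22.5,-13.8,62.4],-1],
  [[-599,-330,-90],[-22.5,-13.8,62.4],-1],
  [[-599,-330,-12],[-22.5,-13.8,62.4],-1],
  [[-599,-330,-12],[-22.5,-13.8,62.4],-1],
  [[-599,-330,-12],[-22.5,-13.8,62.4],-1],
])

```text
time: 2.1
tool_pos: [0.6372, -0.0131, 0.217]
ee_rot: [2.705, -0.002, 1.661]
wrist_force: [0.6, 0.1, 0.1]
width: 0.0007
```

```bash
python3 - <<'E'
from h import *
where(); to(sp(5,25,62),tip(4))
cv2.imwrite("pics/w1.png",cv2.cvtColor(cv2.resize(viewer.snapshot("wrist"),(800,600)),cv2.COLOR_RGB2BGR))
print(status.get_obs()["joint_positions"])
E
```

```text
t 2.1 stand y,n,u mm [  1.7  39.7 160.2] F yn u [ 0.06  0.57 -0.18] T [-0.065  0.244 -0.018] w 0.7 rot err [-0.02  0.16 -0.04]
shift mm [  3.  -14.7  98.2] rot deg [0.02 3.84 0.04]
[-0.17153687 -0.0416611   1.54021454  0.11900326  1.21792764 -0.27848838]
```

View pics/w1.png

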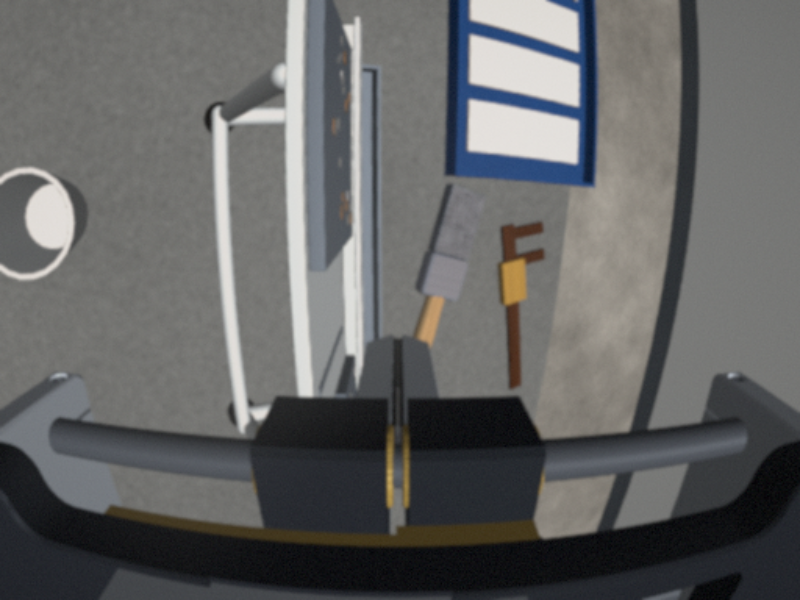

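The wrist view shows the shut fingers at (400,340), in front of the board (face edge at x≈310). The panel's lower (-y) edge is at about y≈270, clear of the fingers. Next I'll go down and touch the board lightly.

>>> move_arm([
  [[3,-10,50],[0,2,0],-1],
  [[3,-15,98],[0,3.8,0],-1],
  [[3,-15,98],[0,3.8,0],-1],
  [[3,-15,98],[0,3.8,0],-1],
  [[3,-17,98],[0,3.8,0],-1],
  [[3,-19,98],[0,3.8,0],-1],
  [[3,-21,98],[0,3.8,0],-1],
  [[3,-21,98],[0,3.8,0],-1],
])

```text
time: 3.15
tool_pos: [0.6599, -0.0094, 0.12]
ee_rot: [2.703, -0.062, 1.688]
wrist_force: [0.5, 0.1, 0.2]
width: 0.0006
```

```bash
python3 -c "
from h import *
where()"
```

```text
t 3.15 stand y,n,u mm [ 3.4 19.5 62.6] F yn u [ 0.05  0.51 -0.01] T [-0.105  0.235 -0.001] w 0.6 rot err [-0.09  3.88  0.03]
```

>>> move_arm([
  [[0,-2,0],[0,0,0],-1],
  [[0,-4,0],[0,0,0],-1],
  [[0,-5,0],[0,0,0],-1],
  [[0,-5,0],[0,0,0],-1],
])

```text
time: 3.65
tool_pos: [0.6555, -0.0098, 0.1176]
ee_rot: [2.703, -0.062, 1.688]
wrist_force: [0.0, -0.4, -0.8]
width: 0.0005
```

```bash
python3 -c "
from h import *
where()"
```

```text
t 3.65 stand y,n,u mm [ 3.4 14.5 62.3] F yn u [-0.4  -0.36 -0.71] T [-0.047  0.216  0.004] w 0.5 rot err [-0.08  3.89  0.04]
```

>>> move_arm([
  [[0,-1,0],[0,0,0],-1],
  [[0,-2,0],[0,0,0],-1],
  [[0,-2,0],[0,0,0],-1],
])

```text
time: 4.03
tool_pos: [0.6537, -0.0099, 0.1168]
ee_rot: [2.703, -0.062, 1.688]
wrist_force: [0.3, -1.2, -0.1]
width: 0.0004
```

```bash
python3 -c "
from h import *
where()"
```

```text
t 4.03 stand y,n,u mm [ 3.4 12.5 62.4] F yn u [-1.23  0.11 -0.18] T [-0.064  0.202  0.012] w 0.4 rot err [-0.08  3.89  0.03]
```

>>> move_arm([
  [[0,-1,0],[0,0,0],-1],
  [[0,-2,0],[0,0,0],-1],
  [[0,-2,0],[0,0,0],-1],
])

```text
time: 4.4
tool_pos: [0.6528, -0.0101, 0.1166]
ee_rot: [2.701, -0.061, 1.688]
wrist_force: [4.8, 1.2, -1.7]
width: 0.0006
```

```bash
python3 -c "
from h import *
where()"
```

```text
t 4.4 stand y,n,u mm [ 3.3 11.6 62.5] F yn u [ 0.8   3.75 -3.59] T [-0.037 -0.258  0.016] w 0.6 rot err [-0.21  3.87  0.04]
```

>>> move_arm([
  [[0,2.7,0],[0,0,0],-1],
  [[6,2.7,0.4],[0,0,0],-1],
  [[12,2.7,0.8],[0,0,0],-1],
  [[17,2.7,1.2],[0,0,0],-1],
  [[22,2.7,1.5],[0,0,0],-1],
  [[27,2.7,1.8],[0,0,0],-1],
  [[31,2.7,2.1],[0,0,0],-1],
  [[31,2.7,2.1],[0,0,0],-1],
])

```text
time: 5.4
tool_pos: [0.6516, 0.0216, 0.1171]
ee_rot: [2.703, -0.062, 1.688]
wrist_force: [-0.8, -0.5, 0.7]
width: 0.0004
```

```bash
python3 -c "
from h import *
where()"
```

```text
t 5.4 stand y,n,u mm [35.  13.3 62.4] F yn u [-0.47 -0.45  1.03] T [-0.107  0.281 -0.006] w 0.4 rot err [-0.08  3.92  0.02]
```

```bash
python3 - <<'E'
from h import *
cv2.imwrite("pics/w2.png",cv2.cvtColor(cv2.resize(viewer.snapshot("wrist")[40:280,120:400],None,fx=2.5,fy=2.5,interpolation=cv2.INTER_CUBIC),cv2.COLOR_RGB2BGR))
E
```

```text
(no output)
```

View pics/w2.png

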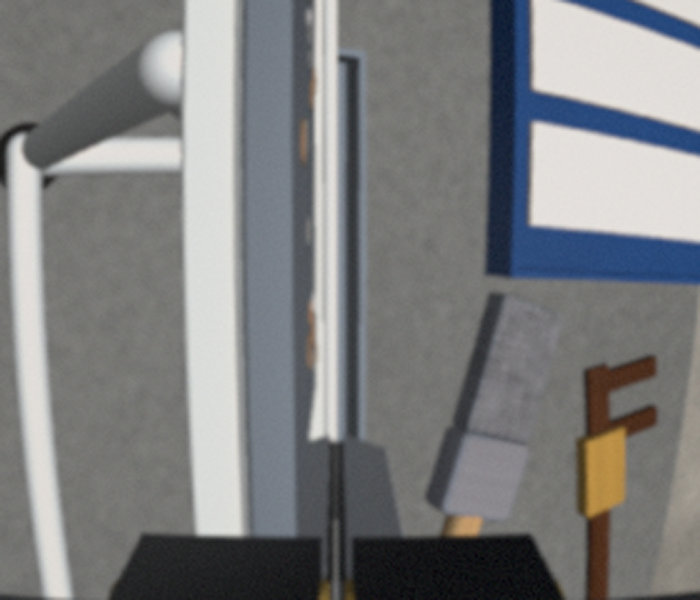

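```bash
cat >> h.py <<'E'
def wproj(P):
    m=viewer.camera_model("wrist");o,p,Rc=state();T=np.array(m["T_tool_cam"]);K=m["K"]
    c=T[:3,:3].T@(Rc.T@(np.asarray(P)-p)-T[:3,3]); v=np.array([c[0],-c[1],-c[2]])
    th=np.arctan2(np.hypot(v[0],v[1]),v[2]); a=np.arctan2(v[1],v[0]); r=K[0][0]*th
    return np.array([K[0][2]+r*np.cos(a),K[1][2]+r*np.sin(a)])
E
python3 - <<'E'
from h import *
f=lambda P:np.round((wproj(P)-[120,40])*2.5)
for y in (20,30,43,60): print(y,[f(sp(y,nn,uu)).tolist() for nn,uu in ((0,130),(8,130),(8,65),(0,138),(-8,138))])
o,p,Rc=state()
for q in ([8,0,0],[8,0,-40],[8,0,-68],[8,-12,-68],[8,0,-90]): print(q,f(p+Rc@(np.array(q)/1000)))
E
```

```text
20 [[259.0, 663.0], [303.0, 663.0], [312.0, 528.0], [255.0, 687.0], [210.0, 685.0]]
30 [[257.0, 616.0], [302.0, 617.0], [312.0, 492.0], [252.0, 639.0], [205.0, 638.0]]
43 [[254.0, 551.0], [300.0, 551.0], [311.0, 444.0], [249.0, 571.0], [200.0, 570.0]]
60 [[250.0, 457.0], [299.0, 457.0], [311.0, 379.0], [245.0, 472.0], [194.0, 471.0]]
[8, 0, 0] [333. 443.]
[8, 0, -40] [332. 509.]
[8, 0, -68] [332. 578.]
[8, -12, -68] [262. 578.]
[8, 0, -90] [331. 654.]
```

>>> move_arm([
  [[5,0,0.3],[0,0,0],-1],
  [[10,0,0.7],[0,0,0],-1],
  [[15,0,1],[0,0,0],-1],
  [[20,0,1.4],[0,0,0],-1],
  [[25,0,1.7],[0,0,0],-1],
  [[30,0,2],[0,0,0],-1],
  [[35,0,2.4],[0,0,0],-1],
  [[39,0,2.7],[0,0,0],-1],
  [[43,0,2.9],[0,0,0],-1],
  [[43,0,2.9],[0,0,0],-1],
])

```text
time: 6.7
tool_pos: [0.6479, 0.0646, 0.1173]
ee_rot: [2.703, -0.062, 1.688]
wrist_force: [0.9, -0.7, -0.3]
width: 0.0004
```

```bash
python3 - <<'E'
from h import *
where()
w=viewer.snapshot("wrist"); s=viewer.snapshot("scene")
a=cv2.resize(w[0:240,130:330],(500,600)); b=cv2.resize(s[150:270,230:330],(300,360),interpolation=cv2.INTER_CUBIC)
t=cv2.resize(viewer.snapshot("top")[160:240,160:260],(300,240),interpolation=cv2.INTER_CUBIC)
cv2.imwrite("pics/w3.png",cv2.cvtColor(np.hstack([a,np.vstack([b,t])]),cv2.COLOR_RGB2BGR))
for y in (150,160,170,180,190,200,210,220,230,237): print(y,np.round((wproj(sp(y,4,130))-[130,0])*2.5))
E
```

```text
t 6.7 stand y,n,u mm [78.1 13.4 62.5] F yn u [-0.77  0.62 -0.64] T [-0.29   0.263 -0.055] w 0.4 rot err [-0.09  3.93  0.02]
150 [247. 265.]
160 [247. 202.]
170 [247. 141.]
180 [248.  83.]
190 [249.  27.]
200 [250. -25.]
210 [251. -73.]
220 [ 252. -118.]
230 [ 254. -160.]
237 [ 255. -187.]
```

View pics/w3.png

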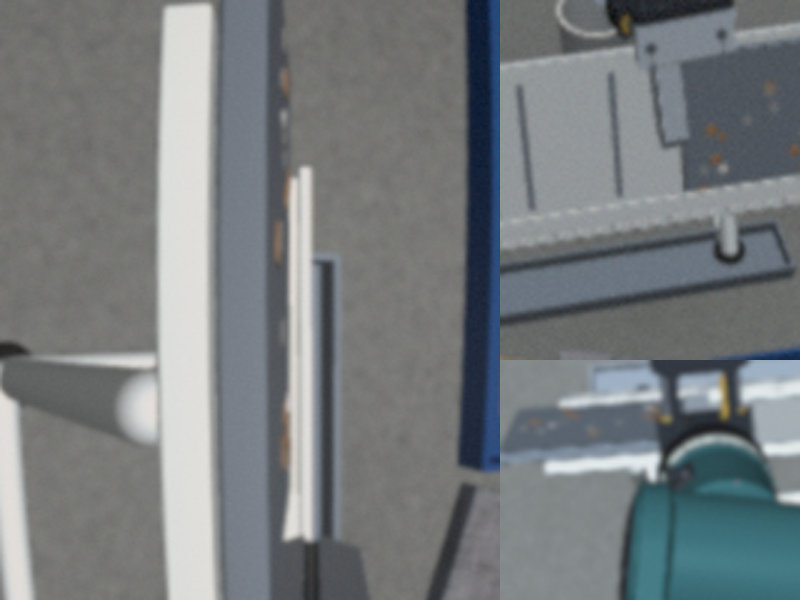

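>>> move_arm([
  [[4,0,0.3],[0,0,0],-1],
  [[8,0,0.5],[0,0,0],-1],
  [[10,0,0.7],[0,0,0],-1],
  [[10,0,0.7],[0,0,0],-1],
  [[4,0,0],[0,0,0],-1],
  [[-10,8,-10],[0,0,0],-1],
  [[-10,20,-60],[0,0,0],-1],
  [[-10,20,-115],[0,-4,0],-1],
  [[-10,20,-115],[0,-4,0],-1],
])

```text
time: 7.98
tool_pos: [0.6218, 0.0433, 0.2381]
ee_rot: [2.69, 0.003, 1.658]
wrist_force: [0.3, -0.6, 0.5]
width: 0.0004
```

```bash
python3 - <<'E'
from h import *
where()
w=viewer.snapshot("wrist"); s=viewer.snapshot("scene"); t=viewer.snapshot("top")
b=cv2.resize(s[150:270,230:360],(390,360),interpolation=cv2.INTER_CUBIC)
tt=cv2.resize(t[160:240,140:270],(390,240),interpolation=cv2.INTER_CUBIC)
cv2.imwrite("pics/w4.png",cv2.cvtColor(np.hstack([cv2.resize(w[0:288,100:292],(400,600)),np.vstack([b,tt])]),cv2.COLOR_RGB2BGR))
for y in (97,190,220,237): print(y,np.round((wproj(sp(y,4,130))-[100,0])*2.083), np.round((wproj(sp(y,0,138))-[100,0])*2.083))
E
```

```text
t 7.97 stand y,n,u mm [ 59.3  39.2 183.7] F yn u [-0.64  0.47  0.38] T [-0.087  0.246 -0.024] w 0.4 rot err [-0.88 -0.2  -0.02]
97 [241. 333.] [227. 337.]
190 [239.  83.] [225.  78.]
220 [240.   8.] [226.   1.]
237 [241. -32.] [227. -39.]
```

View pics/w4.png

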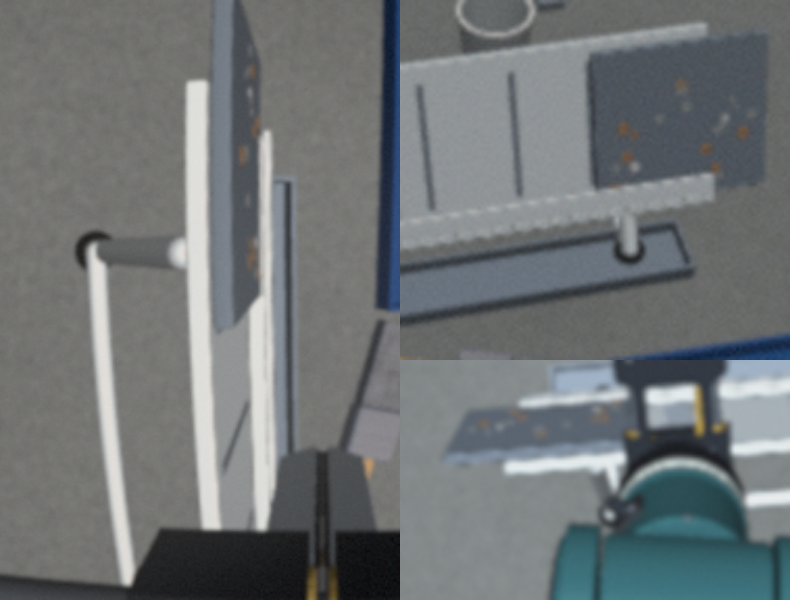

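The panel hangs about 48–50 mm past the board end: 0.345 of its width in the scene inset (590–768, board end at 706). It still sits flat in the gutter. Now I'll move over the overhang for the pinch.

```bash
python3 - <<'E'
from h import *
to(sp(204,3.5,195),tip(0)); to(sp(204,3.5,70),tip(0))
E
```

```text
shift mm [144.6 -29.4 -19.1] rot deg [ 0.04  0.1  -0.06]
shift mm [144.8 -29.5 105.9] rot deg [ 0.04  0.1  -0.06]
```

>>> move_arm([
  [[0,0,-19],[0,0,0],0.3],
  [[48,-10,-19],[0,0,0],0.3],
  [[96,-20,-19],[0,0,0],0.3],
  [[145,-29,-19],[0,0,0],0.3],
  [[145,-29,-19],[0,0,0],0.3],
  [[145,-29,-19],[0,0,0],0.3],
])

```text
time: 8.88
tool_pos: [0.5725, 0.1847, 0.2335]
ee_rot: [2.704, 0.002, 1.658]
wrist_force: [0.7, -0.1, -0.3]
width: 0.0573
```

```bash
python3 - <<'E'
from h import *
where(); to(sp(204,3.5,70),tip(0))
w=viewer.snapshot("wrist")
cv2.imwrite("pics/w5.png",cv2.cvtColor(cv2.resize(w,(800,600)),cv2.COLOR_RGB2BGR))
k=800/512
for y in (190,204,238): print(y,np.round(wproj(sp(y,0,130))*k),np.round(wproj(sp(y,8,130))*k),np.round(wproj(sp(y,0,138))*k))
E
```

```text
t 8.88 stand y,n,u mm [204.4   4.1 195. ] F yn u [-0.21  0.49 -0.55] T [-0.019  0.209 -0.017] w 57.3 rot err [-0.05 -0.14  0.01]
shift mm [-1.00e-01 -7.00e-01  1.25e+02] rot deg [ 0.05  0.14 -0.01]
190 [388. 335.] [402. 335.] [388. 340.]
204 [388. 311.] [402. 311.] [387. 316.]
238 [387. 250.] [402. 250.] [387. 253.]
```

View pics/w5.png

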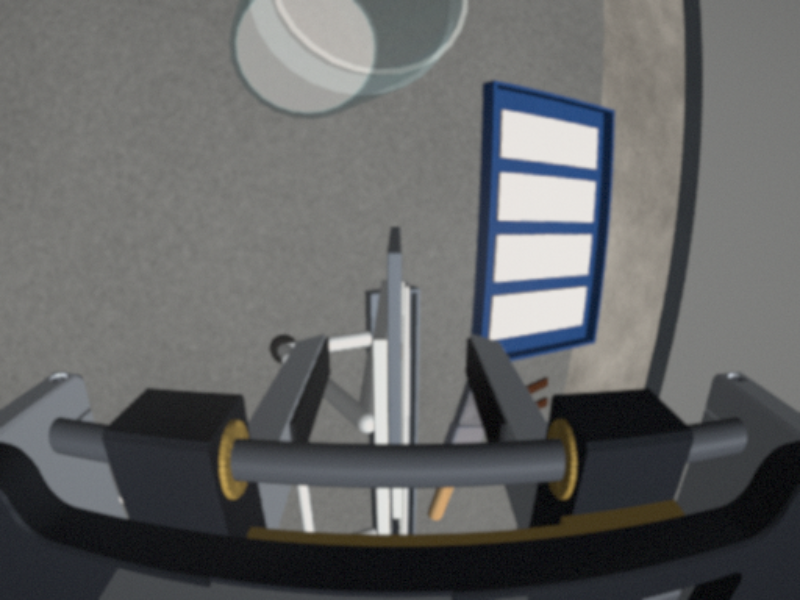

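The wrist view shows the panel's end at (395,253) and the board's end at (380,338), both within 2 mm of prediction. The fingers straddle the overhang squarely. Next: descend and pinch.

>>> move_arm([
  [[0,-0.7,30],[0,0.1,0],0.3],
  [[0,-0.7,60],[0,0.1,0],0.3],
  [[0,-0.7,90],[0,0.1,0],0.3],
  [[0,-0.7,115],[0,0.1,0],0.3],
  [[0,-0.7,125],[0,0.1,0],0.3],
  [[0,-0.7,125],[0,0.1,0],0.3],
])

```text
time: 9.68
tool_pos: [0.6249, 0.1882, 0.1196]
ee_rot: [2.705, 0.0, 1.657]
wrist_force: [-0.0, 0.2, 1.0]
width: 0.0612
```

```bash
python3 -c "
from h import *
where()"
```

```text
t 9.68 stand y,n,u mm [203.4   3.5  69.6] F yn u [0.18 0.4  0.93] T [-0.042  0.225 -0.051] w 61.2 rot err [-0.01 -0.07  0.12]
```

>>> move_arm([
  [[0,0,0],[0,0,0],-0.5],
  [[0,0,0],[0,0,0],-0.7],
  [[0,0,0],[0,0,0],-0.75],
  [[0,0,0],[0,0,0],-0.8],
  [[0,0,0],[0,0,0],-1],
  [[0,0,0],[0,0,0],-1],
  [[0,0,0],[0,0,0],-1],
  [[0,0,0],[0,0,0],-1],
  [[0,0,0],[0,0,0],-1],
])

```text
time: 10.8
tool_pos: [0.6245, 0.1895, 0.12]
ee_rot: [2.704, -0.0, 1.659]
wrist_force: [-1.4, 0.2, 1.0]
width: 0.0081
```

```bash
python3 -c "
from h import *
where()"
```

```text
t 10.8 stand y,n,u mm [204.6   3.4  70.2] F yn u [ 0.29 -0.81  1.51] T [-0.038  0.531 -0.06 ] w 8.1 rot err [-0.06 -0.01  0.03]
```

>>> move_arm([
  [[0,0,-3],[0,0,0],-1],
  [[0,0,-7],[0,0,0],-1],
  [[0,0,-12],[0,0,0],-1],
  [[0,0,-18],[0,0,0],-1],
  [[0,0,-25],[0,0,0],-1],
  [[0,0,-32],[0,0,0],-1],
  [[0,0,-40],[0,0,0],-1],
  [[0,0,-50],[0,0,0],-1],
  [[0,0,-60],[0,0,0],-1],
  [[0,0,-72],[0,0,0],-1],
  [[0,0,-84],[0,0,0],-1],
  [[0,0,-96],[0,0,0],-1],
  [[0,0,-108],[0,0,0],-1],
  [[0,0,-120],[0,0,0],-1],
  [[0,0,-132],[0,0,0],-1],
  [[0,0,-144],[0,0,0],-1],
  [[0,0,-154],[0,0,0],-1],
  [[0,0,-160],[0,0,0],-1],
  [[0,0,-160],[0,0,0],-1],
  [[0,0,-160],[0,0,0],-1],
])

```text
time: 13.3
tool_pos: [0.557, 0.1834, 0.2644]
ee_rot: [2.705, 0.0, 1.659]
wrist_force: [0.3, -0.7, -1.6]
width: 0.008
```

```bash
python3 - <<'E'
from h import *
where()
w=viewer.snapshot("wrist"); s=viewer.snapshot("scene")
cv2.imwrite("pics/w6.png",cv2.cvtColor(np.hstack([cv2.resize(w[60:380,100:420],(400,400)),cv2.resize(s[90:250,200:360],(400,400),interpolation=cv2.INTER_CUBIC)]),cv2.COLOR_RGB2BGR))
E
```

```text
t 13.3 stand y,n,u mm [204.6   3.  229.6] F yn u [-0.74 -0.44 -1.57] T [-0.051  0.44  -0.022] w 8.0 rot err [-0.03 -0.02  0.03]
```

View pics/w6.png

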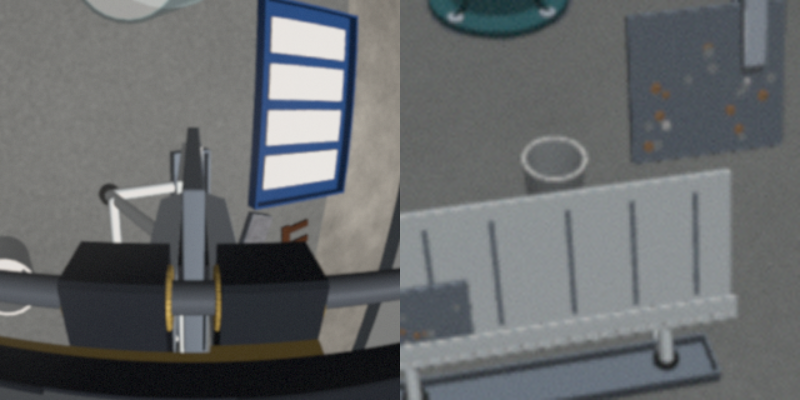

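Panel held at width 8.0 mm, its edges still parallel to the board, and the stand's gutter is empty there. I'll carry it upright to above the rack.

```bash
cat >> h.py <<'E'
YR=np.radians(-2); rx=np.array([np.cos(YR),np.sin(YR),0]); ry=np.array([-np.sin(YR),np.cos(YR),0]); RR=np.c_[ry,rx,-ez]
SLOT=np.array([.5515,-.352,0])
def rp(off,z,dx=0): return SLOT+ry*off/1000+rx*dx/1000+ez*z
E
python3 - <<'E'
from h import *
o,p,Rc=state()
to(np.r_[p[:2],.30],RR); to(rp(37.5,.30),RR)
E
```

```text
shift mm [ -0.   15.1 -32.4] rot deg [24.98 -1.53  6.93]
shift mm [-495.6  -28.3  -52.6] rot deg [24.98 -1.53  6.93]
```

>>> move_arm([
  [[0,10,-20],[0,0,0],-1],
  [[0,15,-32],[8,-0.5,2],-1],
  [[0,15,-32],[16,-1,4.5],-1],
  [[0,15,-32],[25,-1.5,6.9],-1],
  [[-25,12,-33],[25,-1.5,6.9],-1],
  [[-60,9,-35],[25,-1.5,6.9],-1],
  [[-100,5,-37],[25,-1.5,6.9],-1],
  [[-145,2,-39],[25,-1.5,6.9],-1],
  [[-190,-2,-41],[25,-1.5,6.9],-1],
  [[-235,-6,-43],[25,-1.5,6.9],-1],
  [[-280,-10,-44],[25,-1.5,6.9],-1],
  [[-325,-14,-46],[25,-1.5,6.9],-1],
  [[-370,-18,-48],[25,-1.5,6.9],-1],
  [[-410,-22,-50],[25,-1.5,6.9],-1],
  [[-445,-24,-51],[25,-1.5,6.9],-1],
  [[-475,-27,-52],[25,-1.5,6.9],-1],
  [[-490,-28,-53],[25,-1.5,6.9],-1],
  [[-496,-28,-53],[25,-1.5,6.9],-1],
  [[-496,-28,-53],[25,-1.5,6.9],-1],
  [[-496,-28,-53],[25,-1.5,6.9],-1],
])

```text
time: 15.9
tool_pos: [0.5534, -0.3138, 0.3016]
ee_rot: [3.14, -0.001, 1.538]
wrist_force: [-0.4, -0.4, -2.2]
width: 0.008
```

```bash
python3 - <<'E'
from h import *
o,p,Rc=state(); print(o["time"],p,o["wrist_force"],o["wrist_torque"],o["width"]); to(rp(37.5,.30),RR)
w=viewer.snapshot("wrist"); t=viewer.snapshot("top"); s=viewer.snapshot("scene")
cv2.imwrite("pics/wr7.png",cv2.cvtColor(w,cv2.COLOR_RGB2BGR))
A=cv2.resize(w[60:360,100:400],(480,480),interpolation=cv2.INTER_CUBIC)
B=cv2.resize(s[100:260,60:220],(320,320),interpolation=cv2.INTER_CUBIC)
C=cv2.resize(t[170:270,350:450],(320,320),interpolation=cv2.INTER_CUBIC)[:160]
im=np.zeros((480,800,3),np.uint8); im[:,:480]=A; im[:320,480:]=B; im[320:,480:]=C
cv2.imwrite("pics/w7.png",cv2.cvtColor(im,cv2.COLOR_RGB2BGR))
E
```

```text
15.9 [ 0.55338532 -0.31377553  0.30156445] [-0.38526884 -0.35929024 -2.19424137] [ 0.0227387   0.04534663 -0.00425401] 0.007973905867172249
shift mm [-0.8 -0.6  1.6] rot deg [ 0.08 -0.04  0.12]
```

View pics/w7.png

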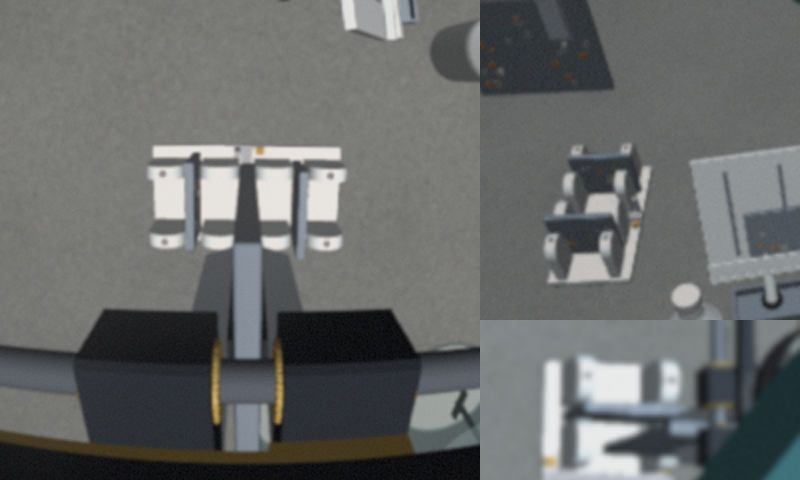

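```bash
cat >> h.py <<'E'
def wonz(px,z):
    m=viewer.camera_model("wrist");o,p,Rc=state();T=np.array(m["T_tool_cam"]);K=m["K"]
    d=np.array([px[0]-K[0][2],px[1]-K[1][2]]);r=np.hypot(*d);th=r/K[0][0]
    v=np.array([np.sin(th)*d[0]/r,-np.sin(th)*d[1]/r,-np.cos(th)])
    v=Rc@T[:3,:3]@v; c=p+Rc@T[:3,3]; return c+v*(z-c[2])/v[2]
E
python3 - <<'E'
from h import *
N=lambda x,y:(100+(x+.5)/1.6-.5,60+(y+.5)/1.6-.5)
loc=lambda P:np.round([(P-SLOT)@rx*1000,(P-SLOT)@ry*1000],1)
for nm,x,y,z in [("base",152,147,.01),("base",342,147,.01),("bar end L",239,149,.022),("bar end R",254,149,.022),
  ("tileA top +y",193,154,.08),("tileB top +y",300,163,.08),("tile -y",190,250,.08),("tile -y",301,258,.08),("panel low end",247,150,.23)]:
    print(nm,loc(wonz(N(x,y),z)))
o,p,Rc=state(); print("tcp",loc(p))
for q in [(32.5,0,70),(32.5,4,70),(32.5,-4,70)]:
    v=wproj(p+Rc@(np.array(q)/1000)); print(q,np.round((v-[100,60])*1.6))
E
```

```text
base [-94.1  49.9]
base [97.7 50.2]
bar end L [-6.1 48.9]
bar end R [ 8.5 48.9]
tileA top +y [-44.6  52.7]
tileB top +y [47. 45.]
tile -y [-49.6 -34.2]
tile -y [ 50.6 -41.8]
panel low end [ 1.1 76.9]
tcp [ 0.5 38. ]
(32.5, 0, 70) [245. 162.]
(32.5, 4, 70) [253. 162.]
(32.5, -4, 70) [238. 162.]
```

The wrist view shows the panel's low end at x≈247, right over the rest bar's end at x≈246.5. The base edge is level, so yaw matches, and its +y edge is at +50.0 mm, so y is centred. Now descending.

>>> move_arm([
  [[-0.5,0.5,20],[0,0,0.1],-1],
  [[-0.5,0.5,45],[0,0,0.1],-1],
  [[-0.5,0.5,70],[0,0,0.1],-1],
  [[-0.5,0.5,95],[0,0,0.1],-1],
  [[-0.5,0.5,115],[0,0,0.1],-1],
  [[-0.5,0.5,130],[0,0,0.1],-1],
  [[-0.5,0.5,140],[0,0,0.1],-1],
  [[-0.5,0.5,146],[0,0,0.1],-1],
  [[-0.5,0.5,146],[0,0,0.1],-1],
  [[-0.5,0.5,146],[0,0,0.1],-1],
])

```text
time: 17.3
tool_pos: [0.5541, -0.3155, 0.156]
ee_rot: [3.139, 0.0, 1.535]
wrist_force: [0.2, 0.3, -1.6]
width: 0.0077
```

```bash
cat >> h.py <<'E'
def rk():
    o,p,Rc=state(); print("t",round(o["time"],2),"rack x,y,z",np.round([(p-SLOT)@rx*1000,(p-SLOT)@ry*1000,p[2]*1000],1),"F",np.round(o["wrist_force"],2),"T",np.round(o["wrist_torque"],3),"w",round(o["width"]*1000,1),"rot",np.round(np.degrees(R.from_matrix(RR.T@Rc).as_rotvec()),2))
E
python3 - <<'E'
from h import *
rk()
w=viewer.snapshot("wrist"); s=viewer.snapshot("scene")
A=cv2.resize(w[60:310,130:380],(480,480),interpolation=cv2.INTER_CUBIC)
B=cv2.resize(s[140:260,70:190],(320,320),interpolation=cv2.INTER_CUBIC)
im=np.zeros((480,800,3),np.uint8); im[:,:480]=A; im[:320,480:]=B
cv2.imwrite("pics/w8.png",cv2.cvtColor(im,cv2.COLOR_RGB2BGR))
E
```

```text
t 17.3 rack x,y,z [  1.3  36.6 156. ] F [ 0.16  0.29 -1.56] T [-0.015 -0.015  0.012] w 7.7 rot [-0.12 -0.01  0.06]
```

View pics/w8.png

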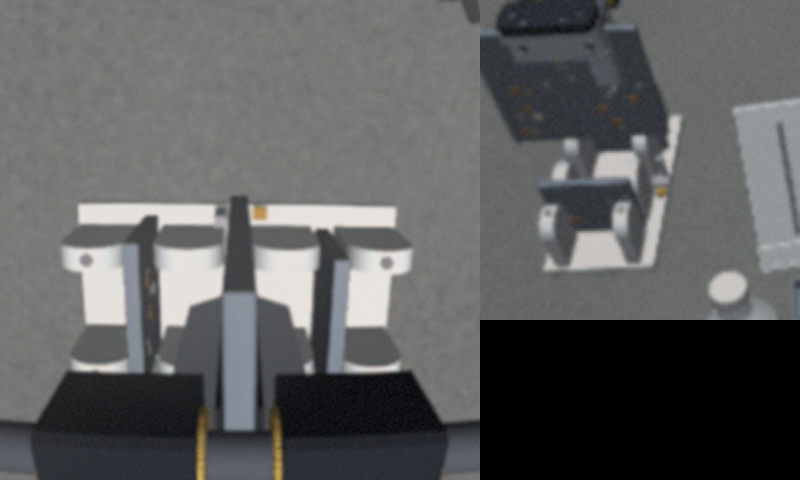

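The panel's lower edge (x≈238) is centred in the slot gap (223–253) and between the base ends (78–397). I'll lower it close to the bar, then feel for it.

>>> move_arm([
  [[0,0,12],[0,0,0],-1],
  [[0,0,24],[0,0,0],-1],
  [[0,0,36],[0,0,0],-1],
  [[0,0,44],[0,0,0],-1],
  [[0,0,50],[0,0,0],-1],
  [[0,0,53],[0,0,0],-1],
  [[0,0,53],[0,0,0],-1],
  [[0,0,53],[0,0,0],-1],
])

```text
time: 18.4
tool_pos: [0.554, -0.3154, 0.1028]
ee_rot: [3.14, -0.0, 1.535]
wrist_force: [0.3, 0.3, -2.2]
width: 0.0076
```

```bash
python3 -c "
from h import *
rk()"
```

```text
t 18.4 rack x,y,z [  1.3  36.7 102.8] F [ 0.34  0.3  -2.17] T [0.009 0.051 0.035] w 7.6 rot [-0.1   0.01  0.06]
```

>>> move_arm([
  [[0,0,0.7],[0,0,0],-1],
  [[0,0,1.5],[0,0,0],-1],
  [[0,0,2.5],[0,0,0],-1],
  [[0,0,2.5],[0,0,0],-1],
])

```text
time: 18.9
tool_pos: [0.5537, -0.3152, 0.0995]
ee_rot: [3.141, -0.001, 1.535]
wrist_force: [-0.2, -0.0, -2.6]
width: 0.008
```

```bash
python3 -c "
from h import *
rk()"
```

```text
t 18.9 rack x,y,z [ 0.9 36.9 99.5] F [-0.22 -0.02 -2.56] T [0.016 0.043 0.04 ] w 8.0 rot [-0.04  0.05  0.06]
```

>>> move_arm([
  [[0,0,0.7],[0,0,0],-1],
  [[0,0,1.5],[0,0,0],-1],
  [[0,0,2.5],[0,0,0],-1],
  [[0,0,2.5],[0,0,0],-1],
])

```text
time: 19.4
tool_pos: [0.5537, -0.3151, 0.097]
ee_rot: [3.141, -0.001, 1.535]
wrist_force: [0.4, -0.5, -2.0]
width: 0.0078
```

>>> move_arm([
  [[0,0,0.7],[0,0,0],-1],
  [[0,0,1.4],[0,0,0],-1],
  [[0,0,2],[0,0,0],-1],
  [[0,0,2],[0,0,0],-1],
])

```text
time: 19.9
tool_pos: [0.5537, -0.3151, 0.0951]
ee_rot: [3.141, -0.001, 1.535]
wrist_force: [-0.1, -0.1, -1.8]
width: 0.0083
```

```bash
python3 -c "
from h import *
rk()"
```

```text
t 19.9 rack x,y,z [ 0.9 36.9 95.1] F [-0.1  -0.11 -1.81] T [-0.005  0.006  0.048] w 8.3 rot [-0.04  0.05  0.06]
```

>>> move_arm([
  [[0,0,0.7],[0,0,0],-1],
  [[0,0,1.4],[0,0,0],-1],
  [[0,0,2],[0,0,0],-1],
  [[0,0,2],[0,0,0],-1],
])

```text
time: 20.4
tool_pos: [0.5537, -0.3152, 0.0931]
ee_rot: [3.141, -0.001, 1.535]
wrist_force: [0.9, -0.4, -1.5]
width: 0.0077
```

```bash
python3 -c "
from h import *
rk()"
```

```text
t 20.4 rack x,y,z [ 0.9 36.9 93.1] F [ 0.91 -0.41 -1.54] T [0.006 0.09  0.033] w 7.7 rot [-0.04  0.04  0.06]
```

>>> move_arm([
  [[0,0,0.6],[0,0,0],-1],
  [[0,0,1.2],[0,0,0],-1],
  [[0,0,1.2],[0,0,0],-1],
])

```text
time: 20.78
tool_pos: [0.5537, -0.3152, 0.0919]
ee_rot: [3.141, -0.001, 1.535]
wrist_force: [-0.7, -0.2, -1.8]
width: 0.008
```

```bash
python3 -c "
from h import *
rk()"
```

```text
t 20.77 rack x,y,z [ 0.9 36.9 91.9] F [-0.7  -0.16 -1.85] T [0.032 0.089 0.001] w 8.0 rot [-0.04  0.04  0.06]
```

>>> move_arm([
  [[0,0,0.7],[0,0,0],-1],
  [[0,0,1.4],[0,0,0],-1],
  [[0,0,1.4],[0,0,0],-1],
])

```text
time: 21.15
tool_pos: [0.5537, -0.3151, 0.0904]
ee_rot: [3.141, -0.001, 1.535]
wrist_force: [-0.0, -0.3, -1.9]
width: 0.0079
```

```bash
python3 -c "
from h import *
rk()"
```

```text
t 21.15 rack x,y,z [ 0.9 36.9 90.4] F [-0.05 -0.33 -1.86] T [0.066 0.063 0.007] w 7.9 rot [-0.04  0.05  0.06]
```

>>> move_arm([
  [[0,0,0.7],[0,0,0],-1],
  [[0,0,1.4],[0,0,0],-1],
  [[0,0,1.4],[0,0,0],-1],
])

```text
time: 21.52
tool_pos: [0.5537, -0.3151, 0.0891]
ee_rot: [3.141, -0.001, 1.535]
wrist_force: [0.3, -0.5, -1.2]
width: 0.0077
```

```bash
python3 -c "
from h import *
rk()"
```

```text
t 21.52 rack x,y,z [ 0.9 36.9 89.1] F [ 0.26 -0.45 -1.22] T [-0.015  0.042 -0.001] w 7.7 rot [-0.04  0.05  0.06]
```

>>> move_arm([
  [[0,0,0.6],[0,0,0],-1],
  [[0,0,1.2],[0,0,0],-1],
  [[0,0,1.2],[0,0,0],-1],
])

```text
time: 21.9
tool_pos: [0.5537, -0.3151, 0.0878]
ee_rot: [3.141, -0.001, 1.535]
wrist_force: [0.8, -1.2, -0.6]
width: 0.0081
```

```bash
python3 -c "
from h import *
rk()"
```

```text
t 21.9 rack x,y,z [ 0.9 36.9 87.8] F [ 0.81 -1.17 -0.6 ] T [-0.069  0.057 -0.01 ] w 8.1 rot [-0.04  0.05  0.06]
```

>>> move_arm([
  [[0,0,0.6],[0,0,0],-1],
  [[0,0,1.2],[0,0,0],-1],
  [[0,0,1.2],[0,0,0],-1],
])

```text
time: 22.28
tool_pos: [0.5538, -0.3152, 0.0872]
ee_rot: [3.14, -0.0, 1.535]
wrist_force: [-1.4, 1.0, 0.5]
width: 0.008
```

```bash
python3 -c "
from h import *
rk()"
```

```text
t 22.27 rack x,y,z [ 1.  36.9 87.2] F [-1.39  1.04  0.53] T [ 0.057  0.235 -0.027] w 8.0 rot [-0.07  0.03  0.06]
```

>>> move_arm([
  [[0,0,0.5],[0,0,0],-1],
  [[0,0,1.0],[0,0,0],-1],
  [[0,0,1.0],[0,0,0],-1],
])

```text
time: 22.65
tool_pos: [0.5539, -0.3152, 0.0872]
ee_rot: [3.14, -0.0, 1.535]
wrist_force: [-1.8, 2.2, 5.6]
width: 0.0077
```

```bash
python3 - <<'E'
from h import *
rk()
w=viewer.snapshot("wrist"); s=viewer.snapshot("scene"); t=viewer.snapshot("top")
A=cv2.resize(w[80:330,130:380],(400,400),interpolation=cv2.INTER_CUBIC)
B=cv2.resize(s[150:250,80:180],(400,400),interpolation=cv2.INTER_CUBIC)
cv2.imwrite("pics/w9.png",cv2.cvtColor(np.hstack([A,B]),cv2.COLOR_RGB2BGR))
E
```

```text
t 22.65 rack x,y,z [ 1.1 36.9 87.2] F [-1.84  2.2   5.61] T [ 0.204  0.561 -0.044] w 7.7 rot [-0.1   0.01  0.06]
```

View pics/w9.png

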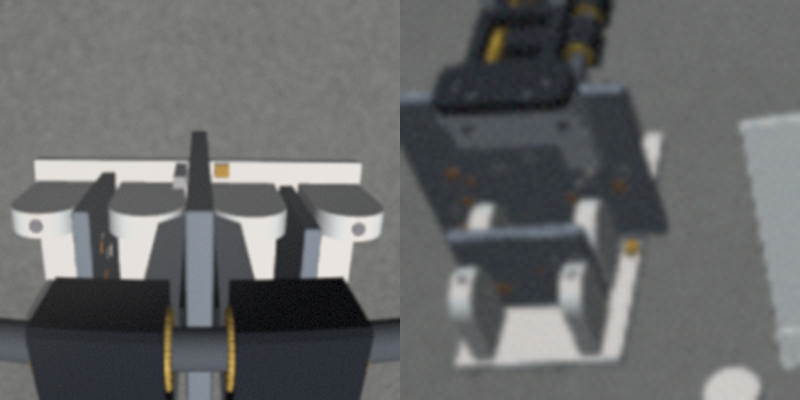

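The wrist view shows the panel in the slot with its +y end hanging past the base: top corner at (200,210), bottom corner at (200,132). It rests on the bar (5.6 N up, z stopped at 87.2 mm). One centring check before release.

```bash
python3 - <<'E'
from h import *
loc=lambda P:np.round([(P-SLOT)@rx*1000,(P-SLOT)@ry*1000],1)
N=lambda x,y:(130+(x+.5)/1.6-.5,80+(y+.5)/1.6-.5)
print("top corner",loc(wonz(N(200,210),.147)),"bottom",loc(wonz(N(200,132),.017)),"base",loc(wonz(N(35,160),.01)),loc(wonz(N(361,163),.01)))
E
```

```text
top corner [ 1.8 69.5] bottom [ 2.4 68.4] base [-92.6  51.9] [95.4 49.9]
```

Centred within about 1–1.5 mm and standing on the bar. Easing off the pressure, releasing with a part opening, and withdrawing straight up.

>>> move_arm([
  [[0,0,-0.8],[0,0,0],-1],
  [[0,0,-0.8],[0,0,0],-0.8],
  [[0,0,-0.8],[0,0,0],-0.7],
  [[0,0,-0.8],[0,0,0],-0.5],
  [[0,0,-0.8],[0,0,0],-0.35],
  [[0,0,-0.8],[0,0,0],-0.35],
  [[0,0,-0.8],[0,0,0],-0.35],
  [[0,0,-10],[0,0,0],-0.35],
  [[0,0,-25],[0,0,0],-0.35],
  [[0,0,-45],[0,0,0],-0.35],
  [[0,0,-70],[0,0,0],-0.35],
  [[0,0,-100],[0,0,0],-0.35],
  [[0,0,-130],[0,0,0],-0.35],
  [[0,0,-160],[0,0,0],-0.35],
  [[0,0,-180],[0,0,0],-0.35],
  [[0,0,-180],[0,0,0],-0.35],
])

```text
time: 24.8
tool_pos: [0.5544, -0.3158, 0.2697]
ee_rot: [3.135, 0.003, 1.535]
wrist_force: [-0.4, -0.7, -0.8]
width: 0.0305
```

```bash
python3 - <<'E'
from h import *
rk()
w=viewer.snapshot("wrist"); s=viewer.snapshot("scene")
A=cv2.resize(w[60:360,100:400],(400,400),interpolation=cv2.INTER_CUBIC)
B=cv2.resize(s[130:260,60:320],(400,200),interpolation=cv2.INTER_CUBIC); C=cv2.resize(s[150:250,75:175],(200,200),interpolation=cv2.INTER_CUBIC)
D=np.zeros((400,400,3),np.uint8); D[:200]=B; D[200:,:200]=C; D[200:,200:]=cv2.resize(viewer.snapshot("top")[170:270,340:440],(200,200))
cv2.imwrite("pics/w10.png",cv2.cvtColor(np.hstack([A,D]),cv2.COLOR_RGB2BGR))
E
```

```text
t 24.8 rack x,y,z [  1.7  36.2 269.7] F [-0.43 -0.7  -0.76] T [-0.103  0.053  0.028] w 30.5 rot [-0.37 -0.16  0.06]
```

Picture limit reached, so I'll check numerically that the panel stands where expected.

```bash
python3 - <<'E'
from h import *
def sproj(n,P):
    m=viewer.camera_model(n);K=m["K"];c=R.from_euler('xyz',m["attitude"]).inv().apply(P-np.array(m["xyz"]))
    return np.round([K[0][2]-K[0][0]*c[0]/c[2],K[1][2]+K[1][1]*c[1]/c[2]],1)
s=viewer.snapshot("scene").astype(int)
print("predicted",[sproj("scene",rp(y,z,1+4)).tolist() for y,z in((-70.5,.147),(69.5,.147),(69.5,.085),(-70.5,.085))])
m=((s[...,2]-s[...,0]>6)&(s.sum(2)<270)).astype(np.uint8)
n,l,st,c=cv2.connectedComponentsWithStats(m[120:270,50:240])
for i in range(1,n):
    if st[i,4]>150:
        cn=cv2.findContours((l==i).astype(np.uint8),0,2)[0][0].reshape(-1,2)+[50,120]
        q=[cn[np.argmin(cn@np.array(v))].tolist() for v in((1,1),(-1,1),(-1,-1),(1,-1))]; print(st[i,4],"TL,TR,BR,BL",q)
w=viewer.snapshot("wrist"); g=w[...,:].astype(int); row=int(wproj(rp(60,.147,1))[1])
print("wrist panel top corners pred",[np.round(wproj(rp(y,.147,x)),1).tolist() for y,x in((69.5,-3),(69.5,5),(20,-3),(20,5))])
for y in (65,50): 
    a=np.round(wproj(rp(y,.147,1))).astype(int); print(y,a,g[a[1],a[0]-16:a[0]+17:2].sum(1))
rk()
E
```

```text
predicted [[74.8, 175.1], [135.8, 172.1], [141.6, 190.0], [83.8, 192.9]]
169 TL,TR,BR,BL [[92, 120], [103, 121], [108, 136], [99, 137]]
1498 TL,TR,BR,BL [[76, 176], [135, 172], [145, 207], [91, 208]]
547 TL,TR,BR,BL [[193, 209], [225, 204], [226, 222], [196, 227]]
315 TL,TR,BR,BL [[92, 210], [126, 209], [129, 215], [93, 213]]
174 TL,TR,BR,BL [[188, 245], [239, 237], [239, 239], [188, 247]]
wrist panel top corners pred [[250.2, 153.8], [258.2, 153.8], [250.4, 200.9], [258.1, 200.9]]
65 [254 158] [681 681 683 676 559 495 465 455 469 474 506 589 468 448 579 682 681]
50 [254 173] [683 680 673 647 571 495 563 463 466 478 447 390 499 589 647 674 680]
t 25.05 rack x,y,z [  0.4  37.  264.2] F [-0.07 -0.02  0.26] T [-0.041  0.058 -0.006] w 30.6 rot [0.08 0.12 0.06]
```

```bash
python3 -c "
from bench import order
print(order.close_job())"
```

```text
the job is handed in; nothing more can be done
None
```

The large settlement panel is standing upright and centred in the rack's middle slot, and the job is handed in at about 25 s of the 72 s allowed.

- **Slide:** I pushed the panel along the gutter with the shut fingers until about 47–50 mm (a third) hung past the +y end of the board.
- **Pinch and lift:** I pinched the overhang front and back (opening 8.0 mm) and drew it 160 mm straight up the slope. I turned it upright only once it was clear in the air.
- **Lowering:** I lowered it in steps of 1–2.5 mm over the last 15 mm. It met the rest bar at about 17 mm above the bench: the wrist force went from -1.9 N to +5.6 N and the downward motion stopped. I then eased off, opened the fingers part-way and withdrew straight up.

**Last checks:**
- **Panel:** After release its top corners in the scene image were within about 1 px of where they should be if upright. Before release, the wrist view put it within 1–1.5 mm of centre across its width.
- **Gripper:** It is clear of everything, about 115 mm above the panel, with wrist force near zero.
- **Not confirmed by eye:** The picture limit was reached, so the final state was checked by numbers only. I did not measure the tiles, jar, bottle, brush or pot again at the end. No move went near the loose things, the small tile on the stand was not touched, and no unexpected contact force showed up.

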